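Scrape the offcuts off the assembly plate

TASK

Take the scraper block from its holder and wipe all six loose wood chips along the steel plate into the trough at its end, without touching the chips with the gripper and without disturbing the jar on the plate or the other things on the bench. Then stand the scraper upright in its holder again, flat on the holder's floor.

Things in the scene. Friction and masses are not known exactly. Their poses are not given: they have to be found in the camera images.
- plate: Fixed steel-topped plate on a plywood riser with a chip trough on its +y end. Origin: centre of its underside, on the bench. 180 mm along x, 220 mm along y (y -110 to +110); steel top 50 mm above the bench. Fences 8 mm wide, 10 mm high run along the edges at x = -86 and +86 mm (164 mm clear between); both y ends are open. Chips lie on the +y half, the jar stands near the -y end.
- plate_top (a point): Centre of the steel top, 50 mm above the bench, axes as the plate.
- trough (a point): Centre of the trough's inner floor, 155 mm along +y from the plate's centre, 5 mm above the bench, axes as the plate. Inside it is 168 mm along x and 90 mm along y; it starts at the plate's +y edge, its floor 45 mm below the steel top; its side and far walls (6 mm thick) rise 10 mm above the steel top.
- scraper: Loose wooden scraper block with steel faces. Origin: centre of its underside, z up. Block 100 mm along x (wiping width), 26 mm thick along y, 30 mm high; on it a wooden handle board 60 mm along x, 20 mm thick along y, 30 to 82 mm above the underside, gripped across its 20 mm. About 0.18 kg; stands upright in its holder; both 100 mm faces wipe alike.
- holder: Fixed dark wooden holder, a shallow open tray 146 mm along x, 68 mm along y, 14 mm high, walls 6 mm thick (134 x 56 mm inside), floor 6 mm above the bench. Origin: centre of its underside. It is on one or the other side of the plate. The scraper stands in it, its length along the holder's x.
- jar: Bystander: small glass jar with a steel lid, 44 mm across and 55 mm high, standing loose on the plate near its -y end. Origin: centre of its underside.
- can: Bystander: can 72 mm across and 85 mm high on the bench, on the other side of the plate from the holder. Origin: centre of its underside.
- tape: Bystander: tape measure, a rounded case 58 x 28 mm and 58 mm high, standing on the bench right of and beyond the plate. Origin: centre of its underside.
- chip1: Loose chip: rectangular hardwood offcut 32 x 22 x 16 mm, about 12 g, lying on the plate. Origin: its centre.
- chip2: Loose chip: rectangular softwood offcut 30 x 18 x 20 mm (20 high), about 12 g, lying on the plate. Origin: its centre.
- chip3: Loose chip: slice of dowel, a disc 32 mm across and 14 mm thick, lying flat, about 12 g, lying on the plate. Origin: its centre.
- chip4: Loose chip: stepped offcut 32 x 22 mm, 18 mm high over one end and 8 mm over the rest, about 12 g, lying on the plate. Origin: its centre.
- chip5: Loose chip: square offcut 24 x 24 x 14 mm, about 12 g, lying on the plate. Origin: its centre.
- chip6: Loose chip: narrow offcut 34 x 16 x 14 mm, about 12 g, lying on the plate. Origin: its centre.

How it is judged:
On the way, in this order (a step that is already met when the one before it is completed fails the run):
1. the scraper is down on the plate (underside less than 15 mm above the steel) (x of scraper in the frame of plate_top between -0.085 and 0.085 m and y of scraper in the frame of plate_top between -0.11 and 0.11 m and z of scraper in the frame of plate_top between -0.005 and 0.015 m), for 0.1 s.
2. all six chips are in the trough (x of chip1 in the frame of trough between -0.086 and 0.086 m and y of chip1 in the frame of trough between -0.048 and 0.048 m and z of each of chip1, chip2, chip3, chip4, chip5, chip6 in the frame of trough below 0.045 m and x of chip2 in the frame of trough between -0.086 and 0.086 m and y of chip2 in the frame of trough between -0.048 and 0.048 m and x of chip3 in the frame of trough between -0.086 and 0.086 m and y of chip3 in the frame of trough between -0.048 and 0.048 m and x of chip4 in the frame of trough between -0.086 and 0.086 m and y of chip4 in the frame of trough between -0.048 and 0.048 m and x of chip5 in the frame of trough between -0.086 and 0.086 m and y of chip5 in the frame of trough between -0.048 and 0.048 m and x of chip6 in the frame of trough between -0.086 and 0.086 m and y of chip6 in the frame of trough between -0.048 and 0.048 m), for 0.2 s.
At the end, for the whole second after the job is handed in: All six chips lie at rest in the trough, centres inside its walls and at or below the steel top; the scraper stands released and at rest, upright (0.1 rad), underside within 4 mm of the holder's floor, centre within 30 mm (holder's x) and 20 mm (its y) of the holder's centre (all of step 2 and x of scraper in the frame of holder between -0.03 and 0.03 m and y of scraper in the frame of holder between -0.02 and 0.02 m and z of scraper in the frame of holder below 0.01 m and angle between scraper's own z axis and vertical below 0.1 rad and linear speed of each of scraper, chip1, chip2, chip3, chip4, chip5, chip6 below 0.02 m/s); the robot touches nothing.
It fails at once if the gripper or arm touches a chip (they are cleared with the scraper) (contact force between any of the fingers, the arm and chip1 above 0.3 N or contact force between any of the fingers, the arm and chip2 above 0.3 N or contact force between any of the fingers, the arm and chip3 above 0.3 N or contact force between any of the fingers, the arm and chip4 above 0.3 N or contact force between any of the fingers, the arm and chip5 above 0.3 N or contact force between any of the fingers, the arm and chip6 above 0.3 N).
It fails at once if the jar is pushed more than 15 mm or tipped (distance of jar from where it was at the start of the episode above 0.015 m or angle between jar's own z axis and vertical above 0.25 rad).
It fails at once if the can or the tape measure is pushed more than 25 mm (distance of any of can, tape from where it was at the start of the episode above 0.025 m).
It also fails if it takes over 54 s, if anything falls off the work surface, if the arm or the gripper's body presses on something with over 40 N, if the wrist force passes 120 N, or if a joint passes its speed limit or range.

ROBOT

A 6-joint arm with a two-finger parallel gripper is mounted at the origin on the work surface. World frame = base frame: x ahead of the robot, y to its left, z up, the work surface at z = 0. Lengths are in m, angles in rad, forces in N, time in s.
With the tool pointing down it reaches from about 0.35 to 1 m from the base axis. Payload 7.1 kg.
Tool frame: the origin (TCP) lies between the finger pads; the fingertips stand 22 mm ahead of it and the grasp point (between the pads) lies 3 mm ahead of it; z points along the fingers, y is the line along which they close (so a half turn about z gives the same grasp; the last joint's range is limited). The gripper opens to 85 mm and grips with 20 to 120 N. Pads are 22 mm wide; open, the fingers measure 114 mm over their backs; the gripper's body (76 mm by 85 mm) begins 54 mm behind the grasp point. The pads swing forward as they close: fully open they stand 13 mm farther back than shut.
Start: joints at [-1.244, 0.423, 1.63, -0, 1.089, -0.019], TCP at [0.212, -0.588, 0.253] pointing down, gripper open.
Joint ranges: [-3, 3], [-0.9, 2.11], [0.09, 2.58], [-1.31, 4.45], [0.11, 2.69], [-2.54, 2.54]. Speed limits (rad/s): [2.39, 2.39, 3.01, 3.14, 3.14, 3.14].

INTERFACE

Orientations are given as a rotation vector (axis times angle).
In Python, from rig import manip gives the robot as it stands. The module is installed in compiled form; this text tells all that it offers. Calls block until the motion is done:
- manip.move_to(position, orientation): joint-space move of the TCP to a pose.
- manip.servo_line(position, orientation=None, rate=0.15): straight line of the TCP; orientation=None keeps the orientation; rate is the mean speed in m/s.
- manip.set_joints(angles): joint-space move.
- manip.command_gripper(opening, f_grip=None): finger opening in m; f_grip is the grip in N (None keeps the last); returns when the fingers have stopped.
- manip.hold(seconds).
- manip.solve_ik(position, orientation): joint angles nearest the present ones, or None.
- manip.camera(name): name is "side" or "top" or "wrist"; returns a dict with "image" (384x512x3 uint8, red, green, blue), "fx", "fy", "cx", "cy" (pixels), "cam_to_world" (4x4, takes a point from camera to world coordinates); the wrist camera has in their place "mount" (4x4, takes a point from camera to tool coordinates, whose origin is the TCP and whose axes are the flange's). Camera axes: x right, y down, z forward; pixel columns grow to the right and rows downward; lengths in m; the calibration is good to about 2 mm. A picture is of the moment at which its call begins: read the wrist's pose just before it. There is no depth.
A pose or a line that the arm cannot do raises manip.IKError and nothing moves.
- manip.sign_off(): hands the job in; it is judged then, once.
Readings, each from a call of its own:
- manip.get_time(): time.
- manip.get_joint_positions(): joint angles.
- manip.get_joint_vel(): joint speeds.
- manip.get_tau(): joint torques, N m.
- manip.get_position(): TCP position.
- manip.get_ee_rot(): TCP orientation.
- manip.get_contact_force(): force on the tool from outside, world axes, zero at the start.
- manip.get_torque(): the same for the moment, N m.
- manip.get_width(): finger opening in m.
- manip.get_grip_force(): force on a finger pad.
Only numpy, scipy, OpenCV 4.12 (cv2) and the standard library are available. Lean on these libraries where they do the work, as an engineer would, in place of code of your own. Each camera call takes 0.05 s, during which the arm holds its last target. There are 200 camera calls.

## Working session

There is one attempt and no reset: what is moved stays moved. The work goes in short steps, each a Python script; the robot and the scene stay as the last script left them, time stands still between calls to the robot, and variables do not carry over. Pictures are saved under pics/ and viewed, at most 10 in all, crops included, and the job is handed in when it is done.

```bash
mkdir -p pics; python3 - <<'E'
from rig import manip
import cv2,pickle
d={}
for n in("top","side","wrist"):
    c=manip.camera(n); d[n]=c; cv2.imwrite(f"pics/{n}0.png",c["image"][:,:,::-1])
    print(n,c["fx"],c["fy"],c["cx"],c["cy"]); print(c.get("cam_to_world",c.get("mount")))
print(manip.get_position(),manip.get_ee_rot(),manip.get_time())
pickle.dump(d,open("d0.pkl","wb"))
E
```

```text
top 366.61074609710454 366.61074609710454 253.01752456994134 190.66852254772945
[[ 1.23745581e-03 -9.99494683e-01  3.17623628e-02  5.13749173e-01]
 [-9.99981989e-01 -1.42334559e-03 -5.83057446e-03 -9.14140053e-04]
 [ 5.87283699e-03 -3.17545757e-02 -9.99478442e-01  9.45702643e-01]
 [ 0.00000000e+00  0.00000000e+00  0.00000000e+00  1.00000000e+00]]
side 426.43189848722847 426.43189848722847 254.0782670478913 189.19670017388626
[[-0.86492216 -0.33461436  0.37408942  0.18516516]
 [-0.50189901  0.57268106 -0.64817728  0.63056712]
 [ 0.0026555  -0.748378   -0.66326715  0.69675532]
 [ 0.          0.          0.          1.        ]]
wrist 293.29388180029645 293.29388180029645 253.87572997047104 192.0941913604165
[[-3.21062653e-04 -9.47978721e-01 -3.18333538e-01  8.22743240e-02]
 [ 9.99999390e-01  3.21629390e-05 -1.10435187e-03  3.96904507e-04]
 [ 1.05714062e-03 -3.18333698e-01  9.47978132e-01 -1.20652980e-01]
 [ 0.00000000e+00  0.00000000e+00  0.00000000e+00  1.00000000e+00]]
[ 0.21173869 -0.58762263  0.25271064] [-3.09359298e+00 -5.40282406e-01  3.01202481e-04] 0.15
```

View pics/top0.png

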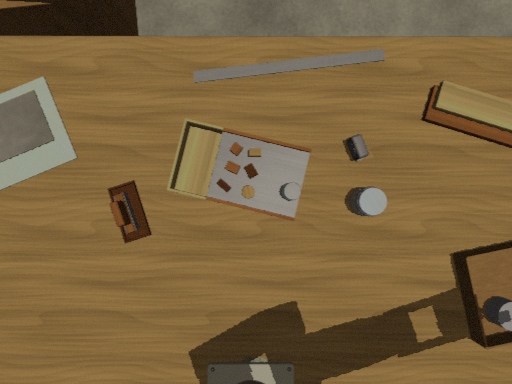

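View pics/side0.png

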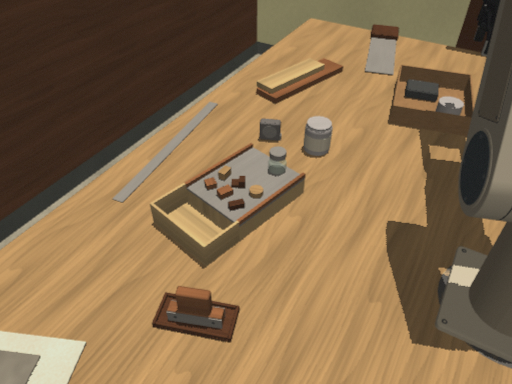

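The top view shows the plate centred near (258,172), with the trough to its left (+y world). The holder with the scraper is at (130,211), the jar at (291,191), the can at (370,201) and the tape at (357,147). Next I'll look closer with the wrist camera.

```bash
cat > h.py <<'E'
import numpy as np,cv2,pickle
from scipy.spatial.transform import Rotation as R
def down(yaw): # tool x at yaw, tool z down
    return (R.from_euler('z',yaw)*R.from_euler('x',np.pi)).as_rotvec()
def wristcam(manip):
    p=np.array(manip.get_position());r=R.from_rotvec(manip.get_ee_rot()).as_matrix()
    c=dict(manip.camera("wrist"));T=np.eye(4);T[:3,:3]=r;T[:3,3]=p;c["cam_to_world"]=T@c["mount"];return c
def ray(c,uv):
    M=c["cam_to_world"];d=np.array([(uv[0]-c["cx"])/c["fx"],(uv[1]-c["cy"])/c["fy"],1.]);return M[:3,3],M[:3,:3]@d
def onz(c,uv,z):
    o,d=ray(c,uv);return o+d*(z-o[2])/d[2]
def tri(obs):
    A=np.zeros((3,3));b=np.zeros(3);L=[]
    for c,uv in obs:
        o,d=ray(c,uv);d=d/np.linalg.norm(d);P=np.eye(3)-np.outer(d,d);A+=P;b+=P@o;L.append((o,P))
    x=np.linalg.solve(A,b);return x,[np.linalg.norm(P@(x-o)) for o,P in L]
E
python3 - <<'E'
from rig import manip
from h import *
v=[]
for i,(x,y,z) in enumerate([(.57,-.04,.28),(.60,.10,.28),(.46,.28,.26),(.53,.33,.26)]):
    manip.move_to([x,y,z],down(0)); c=wristcam(manip); v.append(c)
    cv2.imwrite(f"pics/w{i}.png",c["image"][:,:,::-1])
pickle.dump(v,open("v.pkl","wb"));print(manip.get_time(),manip.get_joint_positions())
a=np.hstack([v[0]["image"],v[1]["image"]]);b=np.hstack([v[2]["image"],v[3]["image"]])
cv2.imwrite("pics/all.png",cv2.resize(np.vstack([a,b]),(800,600),interpolation=cv2.INTER_AREA)[:,:,::-1])
E
```

```text
4.6583 [ 5.35852510e-01  4.15914590e-01  1.62596989e+00 -1.62275719e-04
  1.10110849e+00  2.10835112e+00]
```

View pics/all.png

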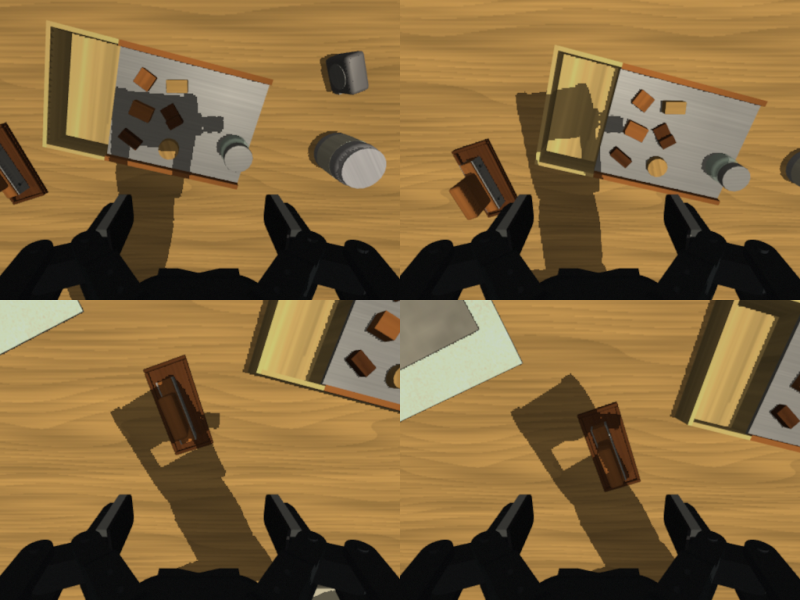

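```bash
python3 - <<'E'
from h import *
v=pickle.load(open("v.pkl","rb"))
def crop(i,x,y,w,h,s): return cv2.resize(v[i]["image"][y:y+h,x:x+w,::-1],None,fx=s,fy=s,interpolation=cv2.INTER_CUBIC)
a=np.hstack([crop(2,180,65,100,140,4),crop(3,220,125,100,140,4)])
cv2.imwrite("pics/hold.png",cv2.convertScaleAbs(a,alpha=1.8))
cv2.imwrite("pics/plate.png",crop(1,170,50,310,220,2.5))
E
```

```text
(no output)
```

View pics/hold.png

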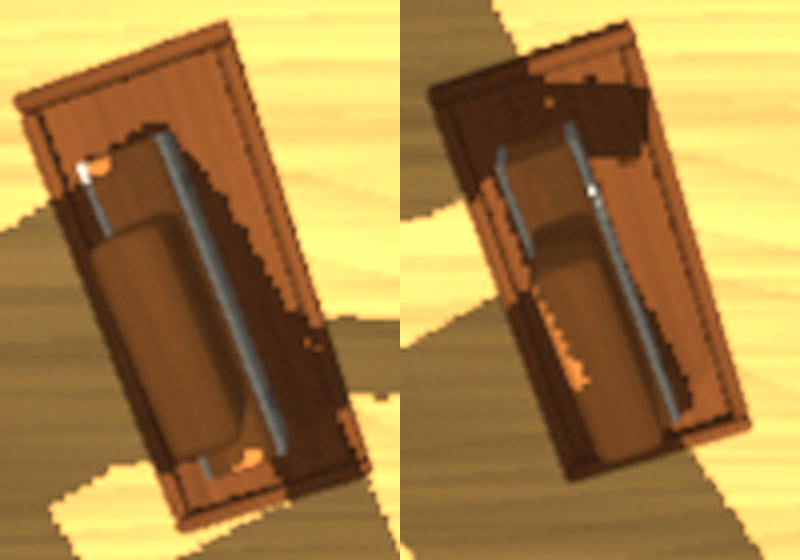

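View pics/plate.png

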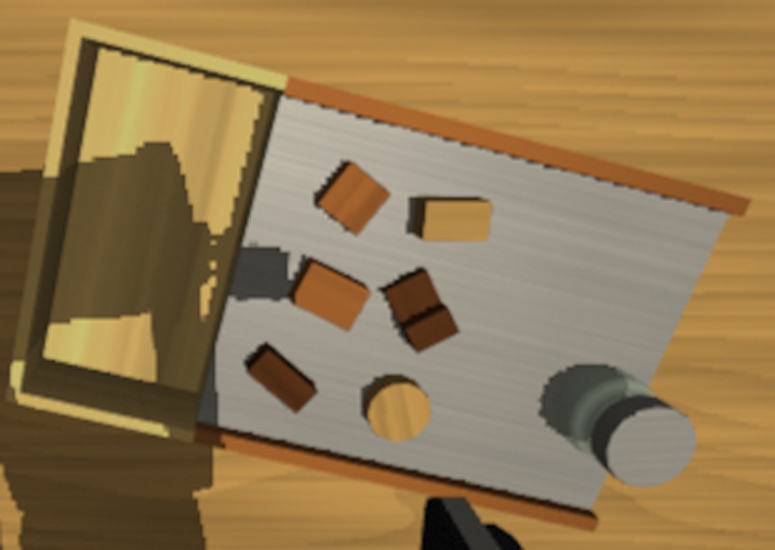

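The zoomed crops resolve the holder rim corners, the handle top, the steel edges of the block, and the fence and trough corners. Next step is computing their positions.

```bash
python3 - <<'E'
from h import *
v=pickle.load(open("v.pkl","rb")); np.set_printoptions(precision=4,suppress=True)
A=lambda p:((p[0]+.5)/4-.5+180,(p[1]+.5)/4-.5+65)
B=lambda p:((p[0]+.5)/4-.5+220,(p[1]+.5)/4-.5+125)
P=lambda p:((p[0]+.5)/2.5-.5+170,(p[1]+.5)/2.5-.5+50)
def pr(n,a,b,z):
    x,e=tri([(v[2],A(a)),(v[3],B(b))]); print(n,x,np.round(e,4),"onz",onz(v[2],A(a),z),onz(v[3],B(b),z)); return (onz(v[2],A(a),z)+onz(v[3],B(b),z))/2
H=[pr(*q) for q in [("hTL",(16,100),(30,92),.014),("hTR",(228,22),(230,22),.014),("hBR",(371,472),(350,427),.014),("hBL",(182,530),(170,480),.014)]]
print("holder c",np.mean(H,0),[np.linalg.norm(H[i]-H[i-1]) for i in range(4)],"yaw",[np.arctan2(*(H[i]-H[j])[1::-1]) for i,j in((0,3),(1,2))])
S=[pr(*q) for q in [("bTL",(80,166),(100,150),.036),("bTR",(163,132),(173,124),.036),("bBR",(285,455),(280,420),.036)]]
print("block c",(S[0]+S[2])/2,"yaw",np.arctan2(*(S[1]-S[2])[1::-1]),np.linalg.norm(S[1]-S[2]),np.linalg.norm(S[1]-S[0]))
pr("handle",(167,341),(202,354),.088)
Q={n:onz(v[1],P(p),z) for n,p,z in [("topfence L",(288,77),.06),("topfence R",(750,198),.06),("botfenceR",(594,530),.06),("botfenceL",(196,428),.06),("trTL",(70,18),.06),("trBL",(8,402),.06),("steelTL",(281,95),.05),("steelTR",(728,213),.05),("jar lid",(651,442),.105),("disc",(398,410),.064),("step",(430,335),.068),("lite",(457,220),.07),("dark",(288,382),.064)]}
for n in Q: print(n,Q[n])
d=Q["topfence L"]-Q["topfence R"]; yaw=np.arctan2(d[1],d[0])-np.pi/2
d2=Q["botfenceL"]-Q["botfenceR"]
u=np.array([np.cos(yaw),np.sin(yaw)]);n=np.array([-u[1],u[0]])
print("yaw",yaw,np.arctan2(d2[1],d2[0])-np.pi/2,np.linalg.norm(d),np.linalg.norm(d2),np.linalg.norm(Q["topfence R"]-Q["botfenceR"]))
c=sum(Q[k][:2] for k in("topfence L","topfence R","botfenceR","botfenceL"))/4; print("plate c",c)
for k in Q: print(k,(Q[k][:2]-c)@np.array([u,n]).T)
E
```

```text
hTL [0.5483 0.3635 0.0083] [0.0003 0.0003] onz [0.5481 0.3624 0.014 ] [0.5495 0.3627 0.014 ]
hTR [0.5699 0.2999 0.0052] [0. 0.] onz [0.5693 0.2994 0.014 ] [0.571  0.3006 0.014 ]
hBR [0.4326 0.2555 0.0121] [0.0002 0.0002] onz [0.4333 0.2554 0.014 ] [0.4334 0.256  0.014 ]
hBL [0.4133 0.3178 0.0144] [0.0002 0.0002] onz [0.4133 0.3177 0.014 ] [0.413  0.3179 0.014 ]
holder c [0.4913 0.309  0.014 ] [np.float64(0.14286494638840067), np.float64(0.06615029336291386), np.float64(0.14380269773756663), np.float64(0.0653353646152718)] yaw [np.float64(0.31858397507275354), np.float64(0.3129378996323204)]
bTL [0.5306 0.3424 0.0181] [0.0019 0.0019] onz [0.5302 0.3407 0.036 ] [0.5359 0.3403 0.036 ]
bTR [0.5394 0.3185 0.0169] [0.0007 0.0007] onz [0.5393 0.3169 0.036 ] [0.5437 0.3185 0.036 ]
bBR [0.4443 0.2829 0.0315] [0.0004 0.0004] onz [0.4453 0.2832 0.036 ] [0.4468 0.2832 0.036 ]
block c [0.4895 0.3118 0.036 ] yaw 0.34720084348922975 0.1015270696856598 0.024310324667110438
handle [0.4895 0.312  0.0838] [0.0006 0.0006] onz [0.4899 0.3121 0.088 ] [0.4917 0.3118 0.088 ]
topfence L [0.6956 0.0667 0.06  ]
topfence R [ 0.6441 -0.146   0.06  ]
botfenceR [ 0.4703 -0.1039  0.06  ]
botfenceL [0.5293 0.1075 0.06  ]
trTL [0.719  0.1599 0.06  ]
trBL [0.5434 0.2016 0.06  ]
steelTL [0.6884 0.0686 0.05  ]
steelTR [ 0.636  -0.1445  0.05  ]
jar lid [ 0.543  -0.0947  0.105 ]
disc [0.5409 0.0071 0.064 ]
step [ 0.5811 -0.0037  0.068 ]
lite [ 0.6354 -0.01    0.07  ]
dark [0.5557 0.0622 0.064 ]
yaw -0.23766517642618057 -0.2721360637568664 0.21880531956833899 0.21954664969709706 0.17885692396551595
plate c [ 0.5848 -0.0189]
topfence L [0.0875 0.1093]
topfence R [ 0.0875 -0.1095]
botfenceR [-0.0913 -0.1096]
botfenceL [-0.0838  0.1098]
trTL [0.0883 0.2054]
trBL [-0.0922  0.2045]
steelTL [0.0801 0.1094]
steelTR [ 0.0793 -0.11  ]
jar lid [-0.0228 -0.0835]
disc [-0.0488  0.015 ]
step [-0.0072  0.0139]
lite [0.0471 0.0206]
dark [-0.0474  0.072 ]
```

```bash
cat >> h.py <<'E'
PC=np.array([.5829,-.0184]);PY=-.238
HC=np.array([.4913,.309]);HY=.316
SC=np.array([.4895,.312]);SY=.33
def pl(x,y,z):
    c,s=np.cos(PY),np.sin(PY);return [PC[0]+c*x-s*y,PC[1]+s*x+c*y,z]
E
python3 - <<'E'
from rig import manip
from h import *
manip.command_gripper(.06)
manip.move_to([*SC,.15],down(SY)); manip.servo_line([*SC,.084],rate=.1)
print("f0",manip.get_contact_force())
manip.command_gripper(.0,f_grip=60)
print(manip.get_width(),manip.get_grip_force(),manip.get_contact_force())
manip.servo_line([*SC,.10],rate=.06)
print(manip.get_width(),manip.get_contact_force(),manip.get_torque())
manip.servo_line([*SC,.22],rate=.15)
manip.move_to(pl(-.027,-.029,.22),down(PY))
c=manip.camera("side");cv2.imwrite("pics/s1.png",cv2.resize(c["image"][100:300,130:360,::-1],None,fx=3,fy=3))
print(manip.get_time(),manip.get_width(),manip.get_joint_positions())
E
```

```text
f0 [ 0.52302258 -0.51563084 -0.18214838]
0.01903173047848431 58.9783251285553 [-0.98450639  0.11514676  5.84385991]
0.018960703647172797 [ 0.21561596 -0.39993593 -2.69480525] [-0.00990082  0.01617317 -0.02311428]
9.5833 0.019311667554560524 [-9.27110791e-02  3.58657561e-01  1.82062611e+00  3.01426119e-04
  9.62427608e-01  1.71421498e+00]
```

View pics/s1.png

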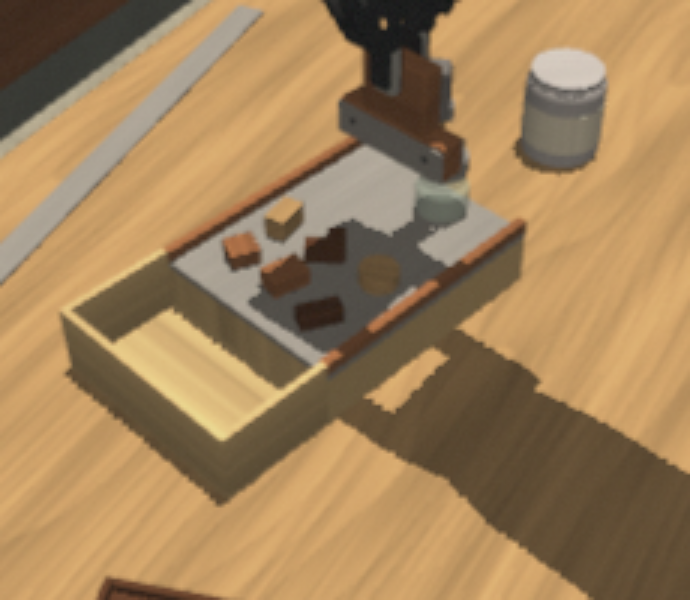

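The scraper is held square over the plate. Its block is at (400,130) in the crop and all six chips are ahead of it. Next: guarded lowering, then the first pass.

```bash
cat >> h.py <<'E'
def wipe(manip,x,y0=-.029,y1=.115,zc=None):
    manip.move_to(pl(x,y0,.22),down(PY)); manip.servo_line(pl(x,y0,.135),rate=.12)
    f0=manip.get_contact_force()[2];z=.135 if zc is None else zc+.0018
    manip.servo_line(pl(x,y0,z),rate=.06)
    while zc is None and z>.118:
        z-=.001; manip.servo_line(pl(x,y0,z),rate=.03)
        if manip.get_contact_force()[2]-f0>4: zc=z
    if z<=.118: raise SystemExit("no contact")
    z=zc+.0012; manip.servo_line(pl(x,y0,z),rate=.03); manip.hold(.15)
    print("zc",zc,"f",manip.get_contact_force(),manip.get_time())
    n=6
    for i in range(1,n+1):
        manip.servo_line(pl(x,y0+(y1-y0)*i/n,z),rate=.09); print(np.round(manip.get_contact_force(),1),end=' ')
    manip.servo_line(pl(x,y1,.22),rate=.2)
    return zc
E
python3 - <<'E'
from rig import manip
from h import *
zc=wipe(manip,-.027)
print(manip.get_time(),manip.get_width())
manip.move_to(pl(.027,-.029,.22),down(PY))
c=manip.camera("side");t=manip.camera("top")
a=cv2.resize(c["image"][110:290,140:320,::-1],(400,400));b=cv2.resize(t["image"][100:240,150:330,::-1],(400,311))
o=np.zeros((400,800,3),np.uint8);o[:,:400]=a;o[:311,400:]=b;cv2.imwrite("pics/p1.png",o)
E
```

```text
zc 0.128 f [ 0.17364676  0.02504679 -2.06167353] 13.0917
[ 0.2  0.6 -1.4] [ 0.9  0.  -1.8] [-0.2  0.  -2. ] [-0.2  0.2 -2.6] [-0.5 -0.2 -2.5] [ 0.1 -0.2 -2.8] 16.1917 0.019204344069479733
```

View pics/p1.png

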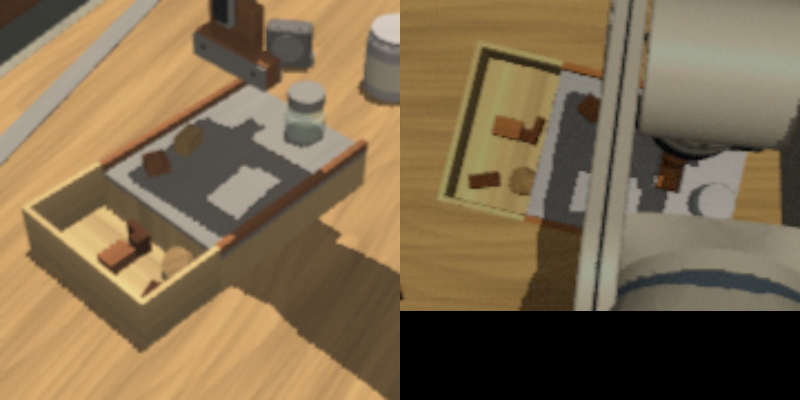

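Four chips are in the trough. The remaining two are on the +x side, at (157,162) and (188,138) in the left image. Second pass next.

```bash
python3 - <<'E'
from rig import manip
from h import *
wipe(manip,.027,zc=.128)
print(manip.get_time(),manip.get_width())
manip.move_to([*SC,.22],down(SY))
c=manip.camera("side");t=manip.camera("top")
a=cv2.resize(c["image"][110:350,130:330,::-1],(400,480));b=cv2.resize(t["image"][100:280,100:330,::-1],(400,311))
o=np.zeros((480,800,3),np.uint8);o[:,:400]=a;o[:311,400:]=b;cv2.imwrite("pics/p2.png",o)
E
```

```text
zc 0.128 f [ 0.66416129 -0.61039646 -1.45560171] 18.7167
[-0.2  0.1 -2.6] [ 0.3  0.5 -1.5] [ 0.3 -0.2 -2.8] [-0.5  0.9 -1.7] [ 0.  -0.7 -1.7] [-0.5 -0.8 -2.5] 21.8167 0.01933743810228981
```

View pics/p2.png

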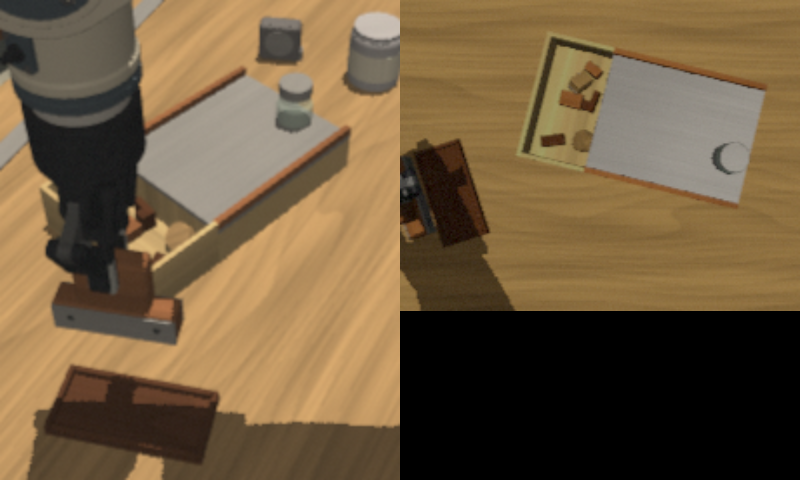

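All six chips are in the trough and the plate is clear except for the undisturbed jar. The scraper now goes back in its holder.

```bash
python3 - <<'E'
from rig import manip
from h import *
p=(SC+HC)/2
manip.move_to([*p,.16],down(HY)); f0=manip.get_contact_force()[2]
manip.servo_line([*p,.090],rate=.1); z=.090
while z>.078:
    z-=.001; manip.servo_line([*p,z],rate=.03)
    if manip.get_contact_force()[2]-f0>4: break
print("z",z,manip.get_contact_force())
manip.command_gripper(.06); manip.hold(.2)
manip.servo_line([*p,.2],rate=.12)
manip.move_to([.45,.05,.30],down(0)); manip.hold(.3)
c=manip.camera("side");t=manip.camera("top")
a=cv2.resize(c["image"][160:360,120:320,::-1],(400,400));b=cv2.resize(t["image"][110:260,90:290,::-1],(400,300))
o=np.zeros((400,800,3),np.uint8);o[:,:400]=a;o[:300,400:]=b;cv2.imwrite("pics/p3.png",o);print(manip.get_time())
E
```

```text
z 0.08399999999999999 [-1.35970162 -0.96233864  5.46043877]
28.9417
```

View pics/p3.png

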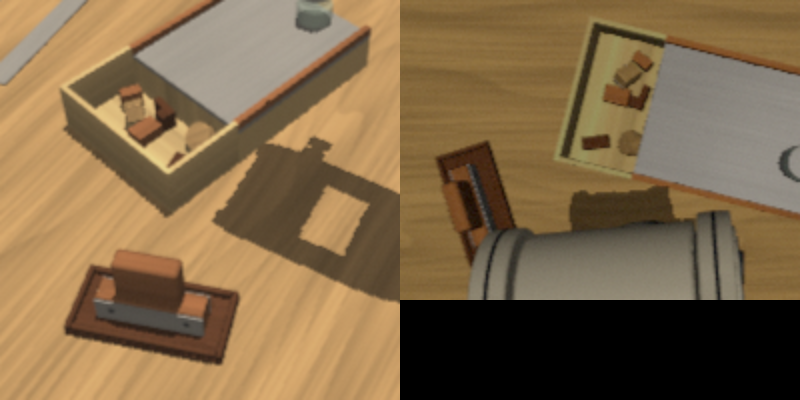

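The scraper stands upright and central in the tray at (150,300), all six chips are in the trough, and the arm is clear of everything.

```bash
python3 -c "
from rig import manip
print(manip.sign_off())"
```

```text
the job is handed in; nothing more can be done
None
```

I handed the job in at about 29 s of the 54 s limit: all six chips are in the trough, the scraper stands upright in its holder, and I saw no sign of the jar, can or tape being disturbed; the sign-off gave no verdict.

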